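# Start the dust extractor from the bench controls

### The arm

A 6-joint arm with a two-finger parallel gripper is mounted at the origin on a cart in front of the work surface, level with it; the furniture and walls round the work are solid. World frame = base frame: x ahead of the robot, y to its left, z up, the work surface at z = 0. Lengths are in m, angles in rad, forces in N, time in s.
With the tool pointing down it reaches from about 0.275 to 0.875 m from the base axis. Payload 12.5 kg.
Tool frame: the origin (TCP) lies at the very end of the fingers, on their centre line; the grasp point (between the pads) lies 19 mm behind it; z points along the fingers, y is the line along which they close (so a half turn about z gives the same grasp; the last joint's range is limited). The gripper opens to 85 mm and grips with 20 to 120 N. Pads are 22 mm wide; open, the fingers measure 114 mm over their backs; the gripper's body (76 mm by 85 mm) begins 54 mm behind the grasp point. The pads swing forward as they close: fully open they stand 13 mm farther back than shut.
Start: joints at [1.233, 0.351, 1.652, -0, 1.139, -0.085], TCP at [0.138, 0.533, 0.231] pointing down, gripper open.
Joint ranges: [-2.75, 2.75], [-0.79, 2.1], [0.01, 2.65], [-1.57, 4.71], [0.07, 3.14], [-2.87, 2.87]. Speed limits (rad/s): [2.22, 2.22, 2.79, 3.14, 3.14, 3.14].

### API

Orientations are given as a 3x3 rotation matrix whose columns are the frame's x, y, z axes.
In Python, from bench import manip gives the robot as it stands. Calls block until the motion is done:
- manip.move_ptp(position, orientation): joint-space move of the TCP to a pose.
- manip.move_l(position, attitude=None, max_speed=0.15): straight line of the TCP; attitude=None keeps the orientation; max_speed is the mean speed in m/s.
- manip.move_j(angles): joint-space move.
- manip.set_gripper(opening, effort=None): opening from 0.0 (shut) to 1.0 (fully open); effort is the grip in N (None keeps the last); returns when the fingers have stopped.
- manip.dwell(seconds).
- manip.inverse_kinematics(position, orientation): joint angles nearest the present ones, or None.
- manip.grab_frame(name): name is "scene" or "side" or "wrist"; returns (picture, depth): 400x640x3 uint8, red, green, blue; 400x640 float32, m along the optical axis (not along the pixel's ray), 0 where there is no reading.
- manip.get_calibration(name): a dict with "camera_matrix" (3x3 intrinsics, pixels), "k1" (the pictures are not rectified: a ray, as slopes to the right and down, at radius r is drawn at 1 + k1 r^2 times it, then the intrinsics apply), "R" (3x3) and "t" (3): a world point X has camera coordinates R X + t. Camera axes: x right, y down, z forward; pixel columns grow to the right and rows downward; lengths in m; the calibration is good to about 2 mm. A picture is of the moment at which its call begins: read the wrist's pose just before it. get_calibration takes no time and is no camera call; for the wrist camera it gives the pose at the moment of the call.
A pose or a line that the arm cannot do raises manip.Unreachable and nothing moves.
- manip.sign_off(): hands the job in; it is judged then, once.
Trained networks look in the newest picture that a camera, given by its name, has taken for a name from the list of things; names that differ only in an ending like _2 or _b are one class to them, and where a whole thing is asked for, a point or a joint stands for the part that bears it (a point fixed in the world has none). Each returns a list of dicts, best first, with "confidence" (0 to 1); they miss things now and then, are a little off and sometimes report something else, mostly with a low value. They report only what shows in the picture. A call takes as long as a camera call. They do not tell look-alikes from the thing itself.
- manip.look_for(camera, name): "at" ([x, y, z] in m, in world coordinates, good to about 4 mm: the middle of the surface that is visible of it).
Readings, each from a call of its own:
- manip.current_time(): time.
- manip.current_qpos(): joint angles.
- manip.current_joint_vel(): joint speeds.
- manip.current_joint_torque(): joint torques, N m.
- manip.current_ee_pos(): TCP position.
- manip.current_tcp_rot(): TCP orientation.
- manip.current_force(): force on the tool from outside, world axes, zero at the start.
- manip.current_ft_torque(): the same for the moment, N m.
- manip.current_grip_width(): opening from 0.0 (shut) to 1.0 (fully open).
- manip.current_grip_force(): force on a finger pad.
Only numpy, scipy, OpenCV 4.12 (cv2) and the standard library are available. Lean on these libraries where they do the work, as an engineer would, in place of code of your own. Each camera call takes 0.05 s, during which the arm holds its last target. There are 200 camera calls.

### The job

Start up the bench's dust extractor: push down the raised end of the wide rocker on the isolator box until it is fully over, then do the same with the narrow rocker on the extractor box, and last press the flat round start button on the remote control all the way down for a moment and let it spring back. Leave both rockers switched over, keep off the mushroom stop button, and press the remote where it lies without sliding it about or picking it up. Leave the tools and other things on the bench where they are.

Things in the scene. Friction and masses are not known exactly. Their poses are not given: they have to be found in the camera images.
- isolator: Grey metal switch box bolted to the bench, 92x92 mm, top 40 mm above the bench, steel bezel to 45 mm, one black rocker on top, 46 mm wide (the wide one). Origin: centre of its underside. Its +x axis points level to the end of the rocker that is raised at the start; y is the rocker's hinge axis.
- isolator_rocker (a joint): Rocker of the isolator: see-saw, each face 30 mm long from the hinge and 46 mm wide; hinge line 52 mm above the bench over the middle of the box. 0 = off (+x end raised 10.6 mm above the hinge line), 0.40 rad = fully over, at its stop (+x face nearly level, other end raised). Starts near 0. Pushing the raised end down turns it (about 4 N); no spring, it stays where it is left.
- isolator_end (a point): Point on the top surface of the rocker of the isolator, midway across it, 22 mm out from the hinge on the end raised at the start: the place to push down. 60 mm above the bench when off, 51 mm when fully over.
- extractor: Grey metal switch box bolted to the bench, 92x92 mm, top 40 mm above the bench, steel bezel to 45 mm, one black rocker on top, 20 mm wide (the narrow one). Origin: centre of its underside. Its +x axis points level to the end of the rocker that is raised at the start; y is the rocker's hinge axis.
- extractor_rocker (a joint): Rocker of the extractor box: see-saw, each face 30 mm long from the hinge and 20 mm wide; hinge line 52 mm above the bench over the middle of the box. 0 = off (+x end raised 10.6 mm above the hinge line), 0.40 rad = fully over, at its stop (+x face nearly level, other end raised). Starts near 0. Pushing the raised end down turns it (about 4 N); no spring, it stays where it is left.
- extractor_end (a point): Point on the top surface of the rocker of the extractor box, midway across it, 22 mm out from the hinge on the end raised at the start: the place to push down. 60 mm above the bench when off, 51 mm when fully over.
- remote: Hand-held remote control lying loose on the bench on rubber feet, grey, 126x64 mm, top 30 mm above the bench, 0.35 to 0.7 kg. Origin: centre of its underside; x along its length. Start button at x = +34 mm, stop button at x = -34 mm.
- start_top (a point): Centre of the top face of the remote's start button: flat black round button, 30 mm across, top 40 mm above the bench when up; moves down with it.
- start (a joint): Start button: 0 up, 0.006 m fully down (5 N); springs back.
- stop_top (a point): Centre of the top of the remote's stop button: black mushroom-shaped head, 36 mm across, top 53 mm above the bench, 68 mm from the start button.
- stop (a joint): Stop button: 0 up, 0.006 m fully down (5 N); springs back. Not to be pressed.
- pencil: Loose carpenter's pencil, 8x170x7 mm, lying on the bench between the controls; origin at its middle, underside.
- spanner: Loose steel spanner, 26x159x8 mm, lying on the bench between the controls; origin at its middle, underside.
- tape_measure: Loose tape measure, 62x81x33 mm, on the near side of the controls; origin at its middle, underside.
- sanding_block: Loose sanding block, 66x110x29 mm, on the near right of the bench; origin at its middle, underside.
- tea_mug: Loose white mug, 78x110x97 mm, behind the controls; origin at its middle, underside.
- screwdriver: Loose screwdriver, 27x210x25 mm, behind the controls; origin at its middle, underside.
Things that resemble listed ones, but are neither listed nor needed, are in the scene too. Leave any red look-alike of the extractor alone.

How it is judged:
On the way, in this order (a step that is already met when the one before it is completed fails the run):
1. the isolator's wide rocker is fully over (value of joint isolator_rocker above 0.32 rad), for 0.1 s.
2. the extractor's narrow rocker is fully over (value of joint extractor_rocker above 0.32 rad), for 0.1 s.
3. the start button is held fully down for a moment (value of joint start above 0.0045 m), for 0.1 s.
At the end, for the whole second after the job is handed in: Both rockers turned past 0.32 rad of 0.40, start and stop buttons up (within 1 mm), the remote at rest within 30 mm of where it lay, the six loose things within 30 mm of where they lay (value of joint each of isolator_rocker, extractor_rocker above 0.32 rad and value of joint each of start, stop below 0.001 m and distance of each of remote, pencil, spanner, tape_measure, sanding_block, tea_mug, screwdriver from where it was at the start of the episode below 0.03 m and linear speed of remote below 0.02 m/s); the robot touches nothing.
It fails at once if the extractor's rocker is turned (past 0.2 rad) before the isolator's is over (value of joint extractor_rocker above 0.2 rad and value of joint isolator_rocker below 0.32 rad).
It fails at once if the start button is pressed (past 3 mm) while a rocker is not over (value of joint start above 0.003 m and not (value of joint each of isolator_rocker, extractor_rocker above 0.32 rad)).
It fails at once if the stop button is pressed (past 2.5 mm) (value of joint stop above 0.0025 m).
It fails at once if the remote is lifted (12 mm), tipped (0.25 rad) or slid away (30 mm) (height (world z) of remote above 0.012 m or angle between remote's own z axis and vertical above 0.25 rad or distance of remote from where it was at the start of the episode above 0.03 m).
It fails at once if a loose tool or other thing is lifted or pushed away (30 mm) (distance of any of pencil, spanner, tape_measure, sanding_block, tea_mug, screwdriver from where it was at the start of the episode above 0.03 m).
It also fails if it takes over 48 s, if anything falls off the work surface, if the arm or the gripper's body presses on something with over 40 N, if the wrist force passes 120 N, or if a joint passes its speed limit or range.

## Working session

There is one attempt and no reset: what is moved stays moved. The work goes in short steps, each a Python script; the robot and the scene stay as the last script left them, time stands still between calls to the robot, and variables do not carry over. Pictures are saved under pics/ and viewed, at most 10 in all, crops included, and the job is handed in when it is done.

```bash
mkdir -p pics; python3 - <<'E'
from bench import manip as m
import cv2,numpy as np
for c in ["scene","side"]:
    p,d=m.grab_frame(c); cv2.imwrite(f"pics/{c}0.png",p[:,:,::-1]); np.savez(f"{c}0.npz",p=p,d=d)
    for n in ["isolator","isolator_end","extractor","extractor_end","remote","start_top","stop_top"]:
        print(c,n,[(np.round(r["at"],3).tolist(),round(r["confidence"],2)) for r in m.look_for(c,n)])
print(m.current_time(), m.get_calibration("scene"))
E
```

```text
scene isolator [([0.501, -0.228, 0.041], 0.8)]
scene isolator_end [([0.511, -0.217, 0.055], 0.65)]
scene extractor [([0.551, -0.507, 0.042], 0.92), ([0.534, -0.045, 0.043], 0.8)]
scene extractor_end [([0.545, -0.031, 0.051], 0.51), ([0.563, -0.503, 0.06], 0.44)]
scene remote [([0.552, 0.201, 0.032], 0.66), ([0.545, 0.095, 0.007], 0.44), ([0.51, -0.218, 0.053], 0.18)]
scene start_top [([0.591, 0.204, 0.046], 0.44), ([0.501, -0.229, 0.039], 0.34)]
scene stop_top [([0.521, 0.213, 0.052], 0.51)]
side isolator [([0.508, -0.243, 0.044], 0.79)]
side isolator_end [([0.513, -0.222, 0.049], 0.59), ([0.774, -0.151, 0.02], 0.19)]
side extractor [([0.561, -0.516, 0.044], 0.88), ([0.539, -0.056, 0.038], 0.8)]
side extractor_end [([0.561, -0.503, 0.052], 0.72), ([0.545, -0.032, 0.053], 0.42)]
side remote [([0.555, 0.194, 0.034], 0.82)]
side start_top [([0.594, 0.206, 0.043], 0.52)]
side stop_top []
0.8 {'camera_matrix': array([[424.51635728,   0.        , 320.668594  ],
       [  0.        , 424.51635728, 199.56478279],
       [  0.        ,   0.        ,   1.        ]]), 'k1': -0.11425027941461066, 'R': array([[ 7.22352322e-01, -6.91525041e-01, -4.90727999e-04],
       [-5.13605573e-01, -5.36025991e-01, -6.69989143e-01],
       [ 4.63051227e-01,  4.84220254e-01, -7.42370734e-01]]), 't': array([-0.49717712,  0.29322443,  1.22009313])}
```

View pics/scene0.png

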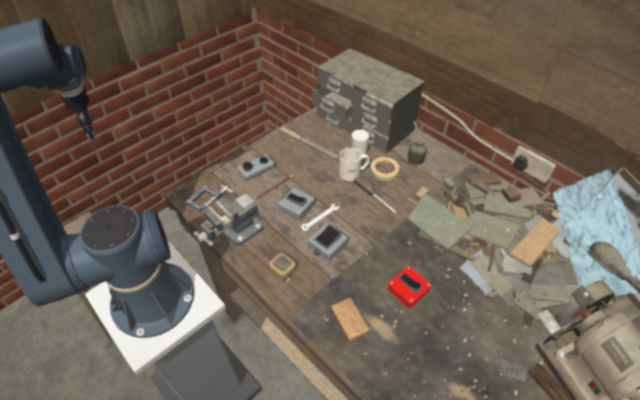

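View pics/side0.png

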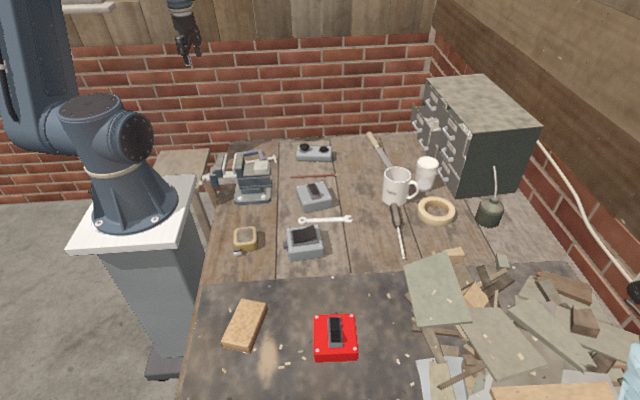

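The scene picture shows the isolator (wide rocker) at about (327,238), the extractor at (296,202), the red look-alike at (410,287), the remote at (256,166). The networks agree. I'll shut the gripper and take close wrist views.

```bash
python3 - <<'E'
from bench import manip as m
import cv2,numpy as np
R=np.array([[1,0,0],[0,-1,0],[0,0,-1.]])
print(m.current_tcp_rot().round(2).tolist())
m.set_gripper(0.0)
for k,pos in enumerate([[.47,.15,.33],[.45,-.14,.33]]):
    m.move_ptp(pos,R); m.dwell(.2)
    c=m.get_calibration("wrist"); p,d=m.grab_frame("wrist")
    cv2.imwrite(f"pics/w{k}.png",p[:,:,::-1]); np.savez(f"w{k}.npz",p=p,d=d,**c)
    for n in ["isolator","isolator_end","extractor","extractor_end","remote","start_top","stop_top"]:
        print(k,n,[(np.round(r["at"],3).tolist(),round(r["confidence"],2)) for r in m.look_for("wrist",n)])
print(m.current_time(),c["t"],c["R"],m.current_force())
E
```

```text
[[-0.97, 0.25, 0.0], [0.25, 0.97, 0.0], [-0.0, 0.0, -1.0]]
0 isolator [([0.511, -0.188, 0.042], 0.97), ([0.545, -0.029, 0.052], 0.56)]
0 isolator_end [([0.506, -0.204, 0.052], 0.58), ([0.597, 0.213, 0.043], 0.55)]
0 extractor [([0.548, -0.023, 0.041], 0.67)]
0 extractor_end [([0.543, -0.027, 0.054], 0.86), ([0.57, 0.215, 0.034], 0.17)]
0 remote [([0.566, 0.213, 0.034], 0.71), ([0.568, -0.117, 0.008], 0.23)]
0 start_top [([0.59, 0.212, 0.036], 0.68)]
0 stop_top [([0.528, 0.216, 0.048], 0.89), ([0.567, 0.215, 0.033], 0.45), ([0.543, -0.031, 0.049], 0.29)]
1 isolator [([0.514, -0.212, 0.04], 0.91)]
1 isolator_end [([0.515, -0.215, 0.05], 0.74)]
1 extractor [([0.564, -0.466, 0.041], 0.87), ([0.546, -0.03, 0.043], 0.57)]
1 extractor_end [([0.566, -0.472, 0.054], 0.96), ([0.545, -0.032, 0.052], 0.62)]
1 remote [([0.559, 0.199, 0.031], 0.96)]
1 start_top [([0.592, 0.202, 0.036], 0.91), ([0.509, -0.214, 0.055], 0.54)]
1 stop_top [([0.526, 0.212, 0.05], 0.78)]
5.7583 [-0.1407211   0.35010672  0.62068312] [[ 0.00161901 -0.99999814  0.00104403]
 [-0.94484127 -0.00118776  0.32752644]
 [-0.3275246  -0.00151671 -0.94484144]] [-0.0455866   0.68657698  1.28092531]
```

View pics/w0.png

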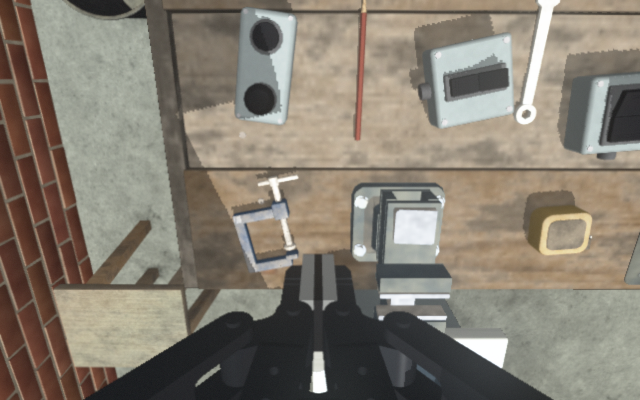

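View pics/w1.png

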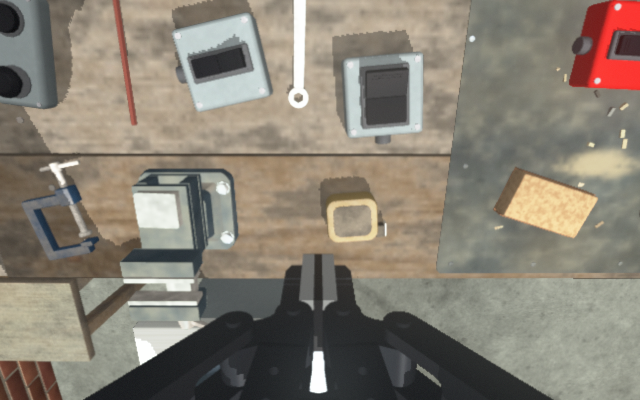

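Wrist view w1 shows the isolator's rocker (386,97) running roughly along world x, the extractor's (218,62) roughly along y, and the remote at left, with the spanner and pencil between. I'll fit the rocker surfaces from depth.

```bash
cat > h.py <<'E'
import numpy as np,cv2
def cloud(f):
    a=np.load(f); d=a["d"]; v,u=np.mgrid[:400,:640]
    uv=np.stack([u,v],-1).reshape(-1,1,2).astype(float)
    n=cv2.undistortPoints(uv,a["camera_matrix"],np.array([a["k1"],0,0,0.])).reshape(400,640,2)
    X=np.dstack([n*d[...,None],d]); X=(X-a["t"])@a["R"]; X[d==0]=np.nan
    return X,a["p"].astype(int)
E
python3 - <<'E'
from h import *
for f,cs in [("w0.npz",dict(ext=(.54,-.04),rem=(.557,.205))),("w1.npz",dict(iso=(.51,-.225),ext=(.54,-.04)))]:
    X,p=cloud(f)
    for k,c in cs.items():
        r=np.hypot(X[...,0]-c[0],X[...,1]-c[1])<.085
        top=r&(X[...,2]>(.024 if k=='rem' else .034))&(X[...,2]<.07)
        dark=top&(p.max(-1)<70)
        P=X[top]; (cx,cy),(w,h),ang=cv2.minAreaRect(P[:,:2].astype(np.float32))
        print(f,k,"box",round(cx,4),round(cy,4),round(w,4),round(h,4),round(ang,1),"zmed",np.median(P[:,2]).round(4))
        if k=='rem':
            lab=dark&(X[...,2]>.036)
            n,L,s,ce=cv2.connectedComponentsWithStats(lab.astype(np.uint8))
            for i in range(1,n):
                if s[i,4]>80:
                    Q=X[L==i]; (a,b),q,_=cv2.minAreaRect(Q[:,:2].astype(np.float32)); print("  btn",round(a,4),round(b,4),np.round(q,4),ce[i].round(),np.median(Q[:,2]).round(4))
        else:
            Q=X[dark&(X[...,2]>.047)]; rr=cv2.minAreaRect(Q[:,:2].astype(np.float32)); print("  rocker rect",np.round(rr[0],4),np.round(rr[1],4),round(rr[2],1))
            bp=cv2.boxPoints(rr); e=bp-np.roll(bp,1,0); l=np.linalg.norm(e,axis=1); 
            for ax in (e[0]/l[0],e[1]/l[1]):
                s=(Q[:,:2]-rr[0])@ax
                print("   axis",ax.round(3),[(b,int(((s*1e3//6)*6==b).sum()),np.median(Q[(s*1e3//6)*6==b,2]).round(4)) for b in range(-36,36,6) if ((s*1e3//6)*6==b).sum()>5])
E
```

```text
w0.npz ext box 0.5449 -0.0292 0.0926 0.0922 12.2 zmed 0.0399
  rocker rect [ 0.5443 -0.021 ] [0.0176 0.0439] 12.5
   axis [-0.976 -0.216] [(-12, 43, np.float64(0.0514)), (-6, 30, np.float64(0.0505)), (0, 24, np.float64(0.0504)), (6, 10, np.float64(0.0507))]
   axis [ 0.216 -0.976] [(-24, 32, np.float64(0.0495)), (-18, 20, np.float64(0.0501)), (6, 30, np.float64(0.0516)), (12, 8, np.float64(0.0535))]
w0.npz rem box 0.5596 0.2132 0.0635 0.1252 82.4 zmed 0.0296
  btn 0.5931 0.2083 [0.0285 0.029 ] [265.  36.] 0.0391
  btn 0.5262 0.2177 [0.0334 0.0333] [259.  99.] 0.0506
w1.npz iso box 0.5093 -0.2166 0.0921 0.0917 5.1 zmed 0.041
  rocker rect [ 0.5108 -0.216 ] [0.0579 0.0448] 5.0
   axis [-0.996 -0.088] [(-30, 98, np.float64(0.0588)), (-24, 6, np.float64(0.0598)), (-18, 6, np.float64(0.0576)), (-12, 6, np.float64(0.0553)), (0, 191, np.float64(0.0513)), (6, 213, np.float64(0.0513)), (12, 193, np.float64(0.0512)), (18, 166, np.float64(0.0509)), (24, 100, np.float64(0.0508))]
   axis [ 0.088 -0.996] [(-24, 115, np.float64(0.0512)), (-18, 119, np.float64(0.0514)), (-12, 132, np.float64(0.0514)), (-6, 137, np.float64(0.0511)), (0, 126, np.float64(0.0513)), (6, 137, np.float64(0.0515)), (12, 136, np.float64(0.0512)), (18, 82, np.float64(0.0513))]
w1.npz ext box 0.5449 -0.0297 0.0923 0.092 12.2 zmed 0.0395
  rocker rect [ 0.5452 -0.0304] [0.0197 0.059 ] 12.5
   axis [-0.976 -0.216] [(-12, 192, np.float64(0.0524)), (-6, 310, np.float64(0.0522)), (0, 303, np.float64(0.0522)), (6, 189, np.float64(0.0524))]
   axis [ 0.216 -0.976] [(-30, 89, np.float64(0.0503)), (-24, 100, np.float64(0.0507)), (-18, 100, np.float64(0.051)), (-12, 101, np.float64(0.051)), (-6, 100, np.float64(0.0513)), (0, 92, np.float64(0.0528)), (6, 98, np.float64(0.0551)), (12, 98, np.float64(0.0571)), (18, 100, np.float64(0.0596)), (24, 116, np.float64(0.0601))]
```

```bash
cat >> h.py <<'E'
def rot(d):
    x=np.array([d[0],d[1],0.])/np.hypot(*d); z=np.array([0,0,-1.]); return np.column_stack([x,np.cross(z,x),z])
def press(m,xy,d,z0,zmin,fmax,hold=0.15):
    R=rot(d); p=np.array([*xy,.13])
    m.move_ptp(p,R); m.move_l([*xy,z0]); m.dwell(.1); f0=m.current_force()[2]; log=[]
    z=z0
    while z>zmin:
        z-=.001; m.move_l([*xy,z],max_speed=.03); f=m.current_force()[2]-f0; log.append((round(z,4),round(f,1)))
        if f>fmax: break
    m.dwell(hold); print(log,m.current_force()-0,m.current_ee_pos().round(4)); m.move_l(p); print("t",m.current_time())
E
python3 - <<'E'
from h import *; from bench import manip as m
press(m,(.5312,-.2147),(.996,.088),.064,.048,12)
c=m.get_calibration("wrist"); p,d=m.grab_frame("wrist"); np.savez("w2.npz",p=p,d=d,**c); cv2.imwrite("pics/w2.png",p[:,:,::-1])
E
```

```text
[(0.063, np.float64(0.0)), (0.062, np.float64(0.4)), (0.061, np.float64(1.5)), (0.06, np.float64(2.6)), (0.059, np.float64(3.1)), (0.058, np.float64(1.9)), (0.057, np.float64(1.7)), (0.056, np.float64(1.8)), (0.055, np.float64(1.6)), (0.054, np.float64(1.4)), (0.053, np.float64(0.9)), (0.052, np.float64(1.1)), (0.051, np.float64(6.8)), (0.05, np.float64(17.0))] [-4.65254628  2.57775961 16.7989602 ] [ 0.5312 -0.2147  0.0511]
t 11.6917
```

View pics/w2.png

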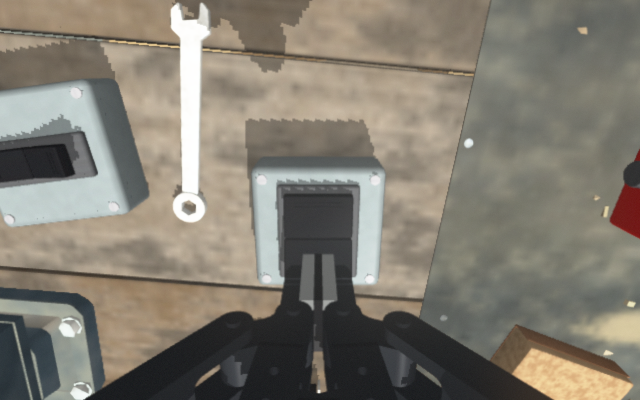

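The view shows the isolator's rocker at (318,228); its far (+x) half is now square-on. The push log shows a hard stop at z=0.051, as expected. I'll check this in depth, then go on to the extractor.

```bash
cat >> h.py <<'E'
def profile(f,c,d,hw):
    X,p=cloud(f); d=np.array(d)/np.hypot(*d); q=X[...,:2]-np.array(c); s=q@d; t=q@np.array([-d[1],d[0]])
    o=[]
    for b in (-24,-16,16,20,24):
        k=(abs(s*1e3-b)<3)&(abs(t)<hw)&(X[...,2]<.07); o.append((b,int(k.sum()),round(float(np.median(X[k][:,2])),4) if k.any() else None))
    print(o); return o
E
python3 - <<'E'
from h import *; from bench import manip as m
o=profile("w2.npz",(.5093,-.2166),(.996,.088),.018)
assert o[3][2]<.0535
m.move_l([.5312,-.2147,.16])
d=np.array([.216,-.976]); q0=m.current_qpos()
qs=[(s,m.inverse_kinematics([.5497,-.0511,.13],rot(s*d))) for s in (1,-1)]
s=min([x for x in qs if x[1] is not None],key=lambda x:abs(x[1]-q0).max())[0]; print(s)
press(m,(.5497,-.0511),s*d,.064,.048,12)
m.move_l([.47,-.05,.25]); m.dwell(.1)
c=m.get_calibration("wrist"); p,dd=m.grab_frame("wrist"); np.savez("w3.npz",p=p,d=dd,**c)
profile("w3.npz",(.5449,-.0296),d,.006)
p,dd=m.grab_frame("scene"); np.savez("s3.npz",p=p,d=dd,**m.get_calibration("scene"))
profile("s3.npz",(.5449,-.0296),d,.008); profile("s3.npz",(.5093,-.2166),(.996,.088),.018)
E
```

```text
[(-24, 0, None), (-16, 106, 0.0569), (16, 458, 0.0505), (20, 459, 0.0505), (24, 474, 0.0505)]
-1
[(0.063, np.float64(-1.0)), (0.062, np.float64(-1.0)), (0.061, np.float64(-0.4)), (0.06, np.float64(0.5)), (0.059, np.float64(1.9)), (0.058, np.float64(2.0)), (0.057, np.float64(1.6)), (0.056, np.float64(1.7)), (0.055, np.float64(0.8)), (0.054, np.float64(0.9)), (0.053, np.float64(-0.0)), (0.052, np.float64(0.3)), (0.051, np.float64(5.2)), (0.05, np.float64(16.6))] [-5.03897291 -0.11654635 17.09406467] [ 0.5498 -0.051   0.051 ]
t 18.3917
[(-24, 77, 0.0604), (-16, 76, 0.0572), (16, 71, 0.0506), (20, 69, 0.0508), (24, 66, 0.0506)]
[(-24, 11, 0.06), (-16, 9, 0.0589), (16, 7, 0.0528), (20, 6, 0.0534), (24, 8, 0.0537)]
[(-24, 25, 0.0612), (-16, 12, 0.0592), (16, 15, 0.0532), (20, 19, 0.0528), (24, 21, 0.0524)]
```

Both rockers are over (pushed end at 51 mm, other end at 60 mm). Now the start button.

```bash
python3 - <<'E'
from h import *; from bench import manip as m
press(m,(.5931,.2083),(.99,-.14),.044,.031,11,hold=.35)
m.move_l([.50,.2,.28]); m.dwell(.2)
c=m.get_calibration("wrist"); p,d=m.grab_frame("wrist"); np.savez("w4.npz",p=p,d=d,**c); cv2.imwrite("pics/w4.png",p[:,:,::-1])
X,_=cloud("w4.npz")
for n,c in (("start",(.5931,.2083)),("stop",(.5262,.2177))):
    k=np.hypot(X[...,0]-c[0],X[...,1]-c[1])<.01; print(n,np.median(X[k][:,2]))
k=(np.hypot(X[...,0]-.5596,X[...,1]-.2132)<.085)&(X[...,2]>.024)&(X[...,2]<.07)
print(cv2.minAreaRect(X[k][:,:2].astype(np.float32)))
E
```

```text
[(0.043, np.float64(0.4)), (0.042, np.float64(1.9)), (0.041, np.float64(0.7)), (0.04, np.float64(2.2)), (0.039, np.float64(1.8)), (0.038, np.float64(3.2)), (0.037, np.float64(3.1)), (0.036, np.float64(4.1)), (0.035, np.float64(4.1)), (0.034, np.float64(7.3)), (0.033, np.float64(15.4))] [-3.68602388 -0.78451805 13.98069533] [0.5933 0.2084 0.034 ]
t 26.4833
start 0.03934604271376158
stop 0.3505301858696709
((0.5604196786880493, 0.21340879797935486), (0.06306013464927673, 0.1229536160826683), 82.37618255615234)
```

View pics/w4.png

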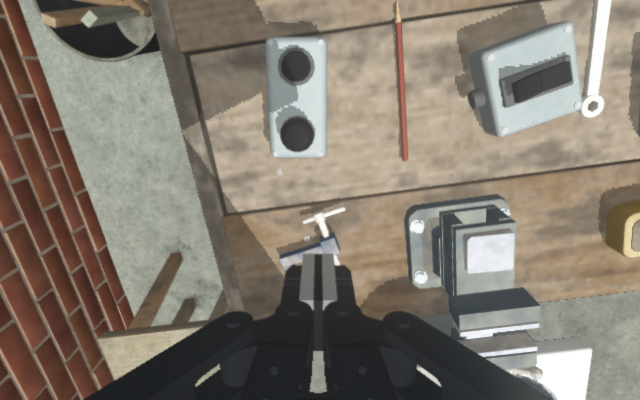

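The picture shows the remote at (297,97) where it lay, both buttons up, and the pencil and spanner in place. The 0.35 m "stop" reading comes from the gripper's own points lying above the button.

```bash
python3 -c "
from bench import manip as m
print(m.current_time(), m.sign_off())"
```

```text
the job is handed in; nothing more can be done
28.0583 None
```

The job is handed in at 28 s of the 48 s allowed: the isolator rocker and then the extractor rocker were pushed fully over, and the start button was pressed to its stop and sprang back, with the remote about 1 mm from where it lay; no verdict was returned.

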